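Open the bench dryer with a hook pole and set the weighing bottles to dry

ROBOT

A 6-joint arm with a two-finger parallel gripper is mounted at the origin on a cart in front of the work surface, level with it; the furniture and walls round the work are solid. World frame = base frame: x ahead of the robot, y to its left, z up, the work surface at z = 0. Lengths are in m, angles in rad, forces in N, time in s.
With the tool pointing down it reaches from about 0.275 to 0.875 m from the base axis. Payload 12.5 kg.
Tool frame: the origin (TCP) lies at the very end of the fingers, on their centre line; the grasp point (between the pads) lies 19 mm behind it; z points along the fingers, y is the line along which they close (so a half turn about z gives the same grasp; the last joint's range is limited). The gripper opens to 85 mm and grips with 20 to 120 N. Pads are 22 mm wide; open, the fingers measure 114 mm over their backs; the gripper's body (76 mm by 85 mm) begins 54 mm behind the grasp point. The pads swing forward as they close: fully open they stand 13 mm farther back than shut.
Start: joints at [1.05, 0.351, 1.652, -0, 1.139, -0.085], TCP at [0.232, 0.499, 0.231] pointing down, gripper open.
Joint ranges: [-2.75, 2.75], [-0.79, 2.1], [0.01, 2.65], [-1.57, 4.71], [0.07, 3.14], [-2.87, 2.87]. Speed limits (rad/s): [2.22, 2.22, 2.79, 3.14, 3.14, 3.14].

INTERFACE

Orientations are given as a 3x3 rotation matrix whose columns are the frame's x, y, z axes.
In Python, from bench import manip gives the robot as it stands. Calls block until the motion is done:
- manip.move_ptp(position, orientation): joint-space move of the TCP to a pose.
- manip.move_l(position, attitude=None, max_speed=0.15): straight line of the TCP; attitude=None keeps the orientation; max_speed is the mean speed in m/s.
- manip.move_j(angles): joint-space move.
- manip.set_gripper(opening, effort=None): opening from 0.0 (shut) to 1.0 (fully open); effort is the grip in N (None keeps the last); returns when the fingers have stopped.
- manip.dwell(seconds).
- manip.inverse_kinematics(position, orientation): joint angles nearest the present ones, or None.
- manip.grab_frame(name): name is "scene" or "top" or "wrist"; returns (picture, depth): 420x560x3 uint8, red, green, blue; 420x560 float32, m along the optical axis (not along the pixel's ray), 0 where there is no reading.
- manip.get_calibration(name): a dict with "camera_matrix" (3x3 intrinsics, pixels), "R" (3x3) and "t" (3): a world point X has camera coordinates R X + t. Camera axes: x right, y down, z forward; pixel columns grow to the right and rows downward; lengths in m; the calibration is good to about 2 mm. A picture is of the moment at which its call begins: read the wrist's pose just before it. get_calibration takes no time and is no camera call; for the wrist camera it gives the pose at the moment of the call.
A pose or a line that the arm cannot do raises manip.Unreachable and nothing moves.
- manip.sign_off(): hands the job in; it is judged then, once.
Trained networks look in the newest picture that a camera, given by its name, has taken for a name from the list of things; names that differ only in an ending like _2 or _b are one class to them, and where a whole thing is asked for, a point or a joint stands for the part that bears it (a point fixed in the world has none). Each returns a list of dicts, best first, with "confidence" (0 to 1); they miss things now and then, are a little off and sometimes report something else, mostly with a low value. They report only what shows in the picture. A call takes as long as a camera call. They do not tell look-alikes from the thing itself.
- manip.look_for(camera, name): "at" ([x, y, z] in m, in world coordinates, good to about 4 mm: the middle of the surface that is visible of it).
Readings, each from a call of its own:
- manip.current_time(): time.
- manip.current_qpos(): joint angles.
- manip.current_joint_vel(): joint speeds.
- manip.current_joint_torque(): joint torques, N m.
- manip.current_ee_pos(): TCP position.
- manip.current_tcp_rot(): TCP orientation.
- manip.current_force(): force on the tool from outside, world axes, zero at the start.
- manip.current_ft_torque(): the same for the moment, N m.
- manip.current_grip_width(): opening from 0.0 (shut) to 1.0 (fully open).
- manip.current_grip_force(): force on a finger pad.
Only numpy, scipy, OpenCV 4.12 (cv2) and the standard library are available. Lean on these libraries where they do the work, as an engineer would, in place of code of your own. Each camera call takes 0.05 s, during which the arm holds its last target. There are 200 camera calls.

TASK

Take the orange hook pole from its rest, hook it into the brass eye of the bench dryer's blue hatch and swing the hatch all the way down, keeping your fingers and arm off the dryer until the hatch is down; lay the pole back on its rest. Then stand every weighing bottle upright on the narrow raised bar in the dryer and, when all are standing there, press the green start button. Leave the other bottles, the flask and the dish where they stand.

Things in the scene. Friction and masses are not known exactly. Their poses are not given: they have to be found in the camera images.
- dryer: fixed bench dryer. Origin on the table under the middle of the hinge line, x to its back (away from the robot), y left, z up. White body x -4 to 131 mm, 260 mm wide, deck 130 mm above the table; back panel x 123 to 131 mm rises 75 mm above the deck; no roof when the hatch is down. Grey control post (75 x 66, 180 mm high) at its right (x 34, y -166 mm) carries the green button
- bar_mid (a point): middle of the top face of the narrow aluminium bar: 28 mm wide, 230 mm long along the dryer's y, top 150 mm above the table, 20 mm above the deck, 45 mm behind the hinge line; axes as the dryer's. The bottles stand on it side by side, feet overhanging 2 mm front and back
- hatch (a joint): hinge of the blue canopy hatch: 0 closed (panel upright, roof over the bar), grows as its top swings forward and down towards the robot, 1.571 fully down (panel level, stop). Starts at 0 to 0.2. Friction 0.26 N m (pull of 2 to 5 N at the eye): it stays where it is left
- hatch_hinge (a point): point on the hinge line in the middle of the hatch, 130 mm above the table; its y along the hinge line. The hatch is 250 mm wide; its front panel reaches 104 mm from the hinge and its roof is 105 mm deep. When down, the panel lies level towards the robot and the roof stands up 105 mm at its outer end
- eye (a point): centre of the brass eye outside on the hatch (turns with it): ring, 22 mm clear opening, 6 mm bar, hole axis parallel to the hinge line (y), so a hook put in sideways can turn in it. 90 mm up the panel from the hinge and 31 mm out from the hinge. Closed: near the hatch's top on the robot's side, 220 mm high; fully down: below the panel, 90 mm in front of the hinge, 99 mm high
- pole: loose hook pole, about 120 g. Origin under the handle at the grip; x along the pole to the hook, y to the side the hook points to, z up. Orange handle 14 mm wide (y), z 0 to 18 mm, x -120 to 70 mm; then an 8 mm steel rod at z 9 mm to x 107 mm, where it bends square to +y for 36 mm. Starts level on its rest, handle's middle free between the posts
- pole_tip (a point): centre of the rounded end of the hook: pole frame (107, 36, 9) mm; the end itself is 4 mm farther out
- rest: fixed rest for the pole: base plate 150 x 56 x 10 mm, two posts (each 12 mm thick, 34 mm wide) 110 mm apart along its x. Origin on the table under its middle, z up
- rest_mid (a point): midway between the posts at the height of their seats, 70 mm above the table; each seat is a slot about 22 mm wide between two flared black lips 20 mm high; x axis along the pole's lie. The pole's origin belongs here, within 20 mm, hook either way
- start (a joint): green start button: 0 up, 0.006 m fully pressed (5 N, springs back); it counts as pressed beyond 0.004
- start_top (a point): middle of the top of the start button, 28 mm across; pressed straight down
- dropper: bystander: green dropper bottle with red bulb, 38 mm across, 109 mm high; origin at its foot
- flask: bystander: small stoppered glass flask, 54 mm across, 103 mm high; origin at its foot
- white_bottle: bystander: white plastic bottle with red cap, 59 mm across, 126 mm high; origin at its foot
- dish: bystander: lidded petri dish, 64 mm across, 17 mm high; origin at its underside
- bottle_0: a weighing bottle of clear glass with a domed lid and knob (one piece), foot and body 32 mm across, lid flange 37 mm across at 30 to 35 mm above the foot, narrowing to the knob at 51 mm; 35 g; grip it at the flange or the body; origin at the centre of its foot, z up. Two to four of these are present at a start
- bottle_1: a weighing bottle of clear glass with a domed lid and knob (one piece), foot and body 32 mm across, lid flange 37 mm across at 30 to 35 mm above the foot, narrowing to the knob at 51 mm; 35 g; grip it at the flange or the body; origin at the centre of its foot, z up. Two to four of these are present at a start
- bottle_2: a weighing bottle of clear glass with a domed lid and knob (one piece), foot and body 32 mm across, lid flange 37 mm across at 30 to 35 mm above the foot, narrowing to the knob at 51 mm; 35 g; grip it at the flange or the body; origin at the centre of its foot, z up. Two to four of these are present at a start
- bottle_3: a weighing bottle of clear glass with a domed lid and knob (one piece), foot and body 32 mm across, lid flange 37 mm across at 30 to 35 mm above the foot, narrowing to the knob at 51 mm; 35 g; grip it at the flange or the body; origin at the centre of its foot, z up. Two to four of these are present at a start
There are look-alikes about, which are no part of the job. Leave any brown or purple look-alike of the bottle_2 alone.

How it is judged:
By the outcome, as a careful person would: the job done as asked, in the order asked, and still so for the second after the job is handed in, with the robot touching nothing.
Of bottle_0, bottle_1, bottle_2, bottle_3 only 2 to 4 are there at a start; the rules pass over those that are not, and their reading is None.
At some moment in a run one of pole may be knocked a few centimetres aside while the robot is not near it.
It also fails if it takes over 210 s, if anything falls off the work surface, if the arm or the gripper's body presses on something with over 40 N, if the wrist force passes 120 N, or if a joint passes its speed limit or range.

## Working session

There is one attempt and no reset: what is moved stays moved. The work goes in short steps, each a Python script; the robot and the scene stay as the last script left them, time stands still between calls to the robot, and variables do not carry over. Pictures are saved under pics/ and viewed, at most 18 in all, crops included, and the job is handed in when it is done.

```bash
mkdir -p pics; ls; cat > h.py <<'E'
from bench import manip as m
import numpy as np, cv2
def snap(cam,fn=None,crop=None,scale=1):
    c=m.get_calibration(cam); p,d=m.grab_frame(cam)
    if fn:
        q=p if crop is None else p[crop[0]:crop[1],crop[2]:crop[3]]
        q=cv2.resize(q,None,fx=scale,fy=scale,interpolation=cv2.INTER_CUBIC)
        cv2.imwrite('pics/'+fn,q[...,::-1])
    return c,p,d
def world(c,d):
    K=np.array(c['camera_matrix']);R=np.array(c['R']);t=np.array(c['t'])
    v,u=np.mgrid[:d.shape[0],:d.shape[1]]
    P=np.stack([(u-K[0,2])/K[0,0]*d,(v-K[1,2])/K[1,1]*d,d],-1)
    W=(P-t)@R; W[d<=0]=np.nan
    return W
def pix(c,X):
    q=np.array(c['R'])@np.array(X)+np.array(c['t']); k=np.array(c['camera_matrix'])@q
    return (k[:2]/k[2]).round().astype(int)
E
cat > a.py <<'E'
from h import *
for cam in('scene','top'):
    c,p,d=snap(cam,cam+'0.png',scale=1.4)
    np.savez('/tmp/'+cam,p=p,d=d,W=world(c,d))
    for n in ['dryer','hatch','eye','pole','pole_tip','rest','start','dropper','flask','white_bottle','dish','bottle_0']:
        for r in m.look_for(cam,n)[:8]:
            print(cam,n,np.round(r['at'],3),round(r['confidence'],2),pix(c,r['at']))
print(m.current_time())
E
python3 a.py
```

```text
pics
scene dryer [0.623 0.038 0.141] 0.81 [268 198]
scene hatch [0.608 0.097 0.22 ] 0.97 [250 170]
scene eye [0.612 0.096 0.218] 0.69 [251 170]
scene pole [ 0.409 -0.109  0.084] 0.61 [248 259]
scene pole_tip [ 0.406 -0.106  0.082] 0.65 [246 260]
scene pole_tip [0.612 0.096 0.22 ] 0.2 [251 170]
scene rest [ 0.422 -0.115  0.01 ] 0.84 [254 282]
scene start [ 0.653 -0.06   0.203] 0.58 [299 185]
scene dropper [ 0.415 -0.476  0.048] 0.82 [365 334]
scene flask [ 0.663 -0.276  0.044] 0.62 [360 259]
scene flask [ 0.651 -0.06   0.2  ] 0.3 [298 186]
scene white_bottle [ 0.748 -0.171  0.072] 0.91 [349 227]
scene white_bottle [ 0.409 -0.111  0.085] 0.75 [248 259]
scene dish [0.531 0.348 0.02 ] 0.63 [186 214]
scene bottle_0 [ 0.394 -0.253  0.029] 0.72 [284 302]
scene bottle_0 [0.511 0.242 0.027] 0.68 [200 224]
scene bottle_0 [ 0.397 -0.35   0.03 ] 0.63 [314 319]
scene bottle_0 [ 0.505 -0.247  0.028] 0.54 [313 283]
scene bottle_0 [0.414 0.241 0.029] 0.5 [175 233]
scene bottle_0 [0.416 0.315 0.026] 0.46 [162 227]
top dryer [0.659 0.084 0.226] 0.57 [221 184]
top hatch [0.653 0.107 0.233] 0.92 [212 18
[... 183 characters left out ...]
top pole_tip [ 0.42  -0.103  0.093] 0.95 [290 272]
top rest [ 0.431 -0.104  0.011] 0.57 [289 271]
top rest [ 0.42  -0.462  0.06 ] 0.21 [409 271]
top dropper [ 0.402 -0.242  0.04 ] 0.38 [335 279]
top flask [ 0.664 -0.26   0.041] 0.49 [337 195]
top white_bottle [ 0.751 -0.162  0.09 ] 0.71 [306 165]
top white_bottle [ 0.664 -0.26   0.04 ] 0.48 [337 195]
top dish [0.534 0.352 0.013] 0.62 [144 241]
top bottle_0 [0.525 0.249 0.036] 0.69 [175 242]
top bottle_0 [ 0.403 -0.244  0.041] 0.58 [336 278]
top bottle_0 [ 0.518 -0.239  0.04 ] 0.55 [332 241]
top bottle_0 [ 0.406 -0.342  0.042] 0.47 [368 277]
top bottle_0 [0.415 0.319 0.039] 0.44 [151 278]
top bottle_0 [ 0.756 -0.162  0.092] 0.37 [306 163]
1.3
```

View pics/scene0.png

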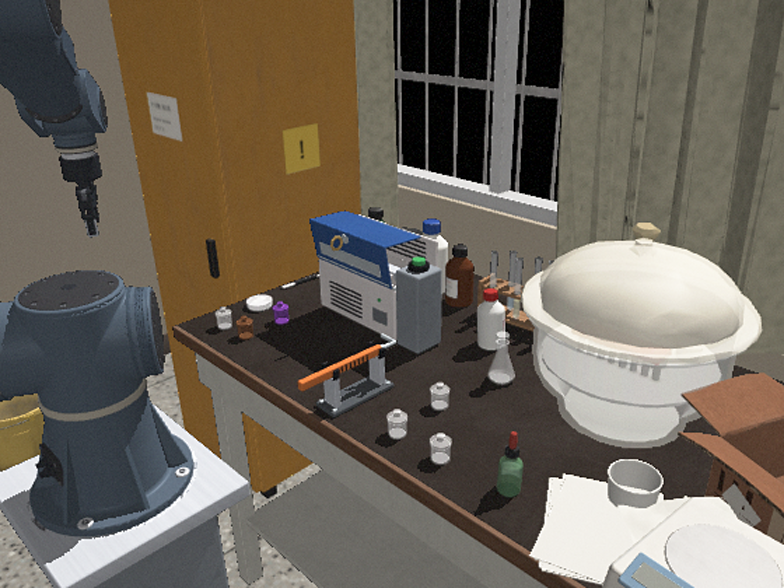

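View pics/top0.png

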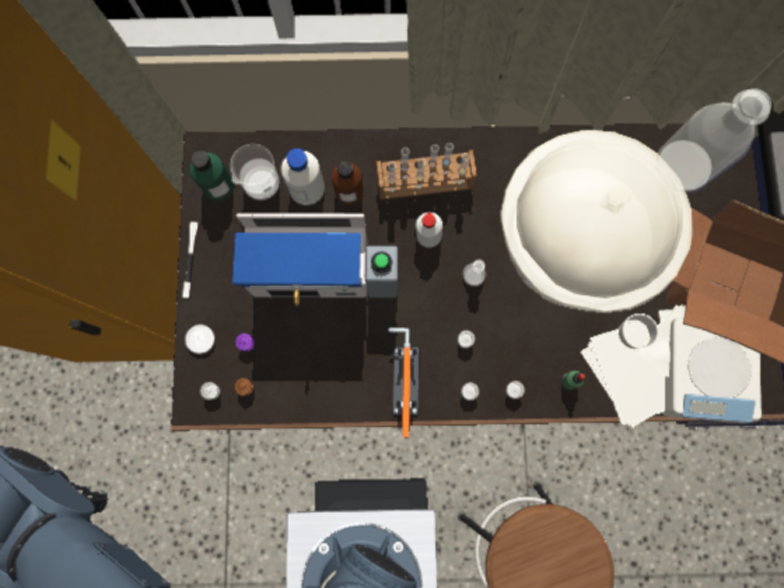

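Scene view: closed blue hatch with the eye at (338,241), pole on its rest with the hook towards the dryer and pointing left. Clear weighing bottles in the top view are at (210,391), (466,340), (470,391) and (515,390). The look-alikes are purple at (244,342) and brown at (244,386). Next I'll measure the dryer, pole and bottles from the clouds.

```bash
cat > b.py <<'E'
from h import *
for cam in('scene','top'):
    z=np.load('/tmp/'+cam+'.npz');p=z['p'];W=z['W']
    hsv=cv2.cvtColor(p,cv2.COLOR_RGB2HSV).astype(int);H,S,V=hsv[...,0],hsv[...,1],hsv[...,2]
    X,Y,Z=W[...,0],W[...,1],W[...,2]
    box=(X>.3)&(X<.85)&(Y>-.45)&(Y<.45)&(Z>.02)
    blue=box&(H>100)&(H<125)&(S>150)&(Z>.12)
    P=W[blue];print(cam,'blue',len(P),'min/max pct',np.percentile(P,[1,50,99],axis=0).round(3).tolist())
    # roof and panel
    top=P[P[:,2]>np.percentile(P[:,2],99)-.02]
    print(' roof rect',cv2.minAreaRect((top[:,:2]*1000).astype(np.float32)))
    gr=box&(H>50)&(H<75)&(S>150)&(Z>.17); print(' green',np.percentile(W[gr],[2,50,98],axis=0).round(3).tolist())
    og=box&(H>5)&(H<18)&(S>180)&(Z>.06)&(X<.55)&(abs(Y+.1)<.08);Q=W[og]
    print(' orange',len(Q),np.percentile(Q,[1,50,99],axis=0).round(3).tolist(),cv2.minAreaRect((Q[:,:2]*1000).astype(np.float32)),cv2.fitLine((Q[:,:2]*1000).astype(np.float32),2,0,.01,.01).ravel())
    st=(X>.45)&(X<.56)&(abs(Y+.1)<.06)&(Z>.06)&(Z<.1)&~og;print(' steel',st.sum(),np.percentile(W[st],[2,50,98],axis=0).round(3).tolist())
z=np.load('/tmp/top.npz');W=z['W'];X,Y,Z=W[...,0],W[...,1],W[...,2]
s=(Z>.17)&(Z<.19)&(X>.55)&(X<.8)&(Y<0.05)&(Y>-.12);print('post',cv2.minAreaRect((W[s][:,:2]*1000).astype(np.float32)))
s=(Z>.197)&(Z<.215)&(X>.6)&(X<.85)&(Y<.3)&(Y>-.1);print('back',cv2.minAreaRect((W[s][:,:2]*1000).astype(np.float32)))
s=(Z>.1)&(Z<.14)&(X>.5)&(X<.65)&(Y<.3)&(Y>-.0);print('deckfront',np.percentile(W[s],[2,50,98],axis=0).round(3).tolist())
E
python3 b.py
```

```text
scene blue 1404 min/max pct [[0.599, -0.015, 0.145], [0.62, 0.09, 0.229], [0.702, 0.232, 0.234]]
 roof rect ((651.2992553710938, 106.36454772949219), (250.20816040039062, 107.66755676269531), 87.69422149658203)
 green [[0.633, -0.052, 0.185], [0.639, -0.05, 0.19], [0.645, -0.048, 0.195]]
 orange 113 [[0.304, -0.115, 0.072], [0.369, -0.109, 0.079], [0.486, -0.096, 0.087]] ((395.28875732421875, -106.076171875), (182.33485412597656, 27.12138557434082), 2.352569341659546) [ 9.9908447e-01 -4.2781122e-02  3.8360846e+02 -1.0860764e+02]
 steel 210 [[0.453, -0.128, 0.062], [0.482, -0.111, 0.082], [0.532, -0.076, 0.092]]
top blue 3218 min/max pct [[0.605, -0.01, 0.223], [0.656, 0.11, 0.231], [0.708, 0.231, 0.238]]
 roof rect ((656.4328002929688, 110.07490539550781), (248.48147583007812, 105.56197357177734), 87.96375274658203)
 green [[0.645, -0.068, 0.196], [0.653, -0.057, 0.202], [0.662, -0.045, 0.208]]
 orange 254 [[0.312, -0.111, 0.079], [0.402, -0.103, 0.089], [0.489, -0.096, 0.096]] ((399.6712951660156, -103.63761901855469), (12.018145561218262, 181.23915100097656), 88.54985046386719) [ 9.9941987e-01 -3.4057569e-02  4.0007825e+02 -1.0299035e+02]
 steel 126 [[0.479, -0.126, 0.068], [0.503, -0.106, 0.084], [0.537, -0.072, 0.095]]
post ((680.3544921875, -19.623245239257812), (142.6066131591797, 138.280517578125), 0.3468230366706848)
back ((683.2140502929688, 82.72021484375), (308.0606994628906, 153.00421142578125), 88.76148986816406)
deckfront [[0.617, 0.011, 0.1], [0.62, 0.11, 0.136], [0.624, 0.219, 0.14]]
```

```bash
cat >> h.py <<'E'
def Rd(yaw=0.,flip=False):
    # tool down, closing axis (tool y) along world y rotated by yaw
    c,s=np.cos(yaw),np.sin(yaw); k=-1 if flip else 1
    return np.array([[k*c,k*s,0],[k*s,-k*c,0],[0,0,-1.]])
E
cat > c.py <<'E'
from h import *
z=np.load('/tmp/top.npz');p=z['p'];W=z['W'];hsv=cv2.cvtColor(p,cv2.COLOR_RGB2HSV)
b=(abs(hsv[...,0].astype(int)-112)<12)&(hsv[...,1]>150)&(W[...,2]>.2)&(W[...,0]<.75)
P=W[b];A=np.c_[P[:,:2],np.ones(len(P))];print('roof plane',np.linalg.lstsq(A,P[:,2],rcond=None)[0])
print(m.current_tcp_rot().round(2).tolist())
m.set_gripper(1.0)
for f in(0,1): print(f,m.inverse_kinematics([.42,-.105,.33],Rd(-.04,f)))
q=m.current_ee_pos();m.move_l([q[0]+.03,q[1]-.1,.33])
m.move_ptp([.40,-.105,.33],Rd(-.04,False))
c,p,d=snap('wrist','w1.png',scale=1.4);np.savez('/tmp/w1',p=p,d=d,W=world(c,d))
for n in('pole','pole_tip','rest','eye'):
  for r in m.look_for('wrist',n)[:2]:print(n,np.round(r['at'],3),round(r['confidence'],2),pix(c,r['at']))
print(m.current_qpos().round(2),m.current_time())
E
python3 c.py
```

```text
roof plane [-4.33291264e-02 -7.09972892e-05  2.59133041e-01]
[[-0.91, 0.42, 0.0], [0.42, 0.91, -0.0], [-0.0, -0.0, -1.0]]
0 [-3.52594899e-01  3.57118654e-02  1.79243771e+00 -4.44089210e-16
  1.31344308e+00  1.25820143e+00]
1 [-3.52594899e-01  3.57118654e-02  1.79243771e+00 -4.44089210e-16
  1.31344308e+00 -1.88339123e+00]
pole [ 0.436 -0.108  0.091] 0.69 [279 144]
pole_tip [ 0.435 -0.102  0.09 ] 0.93 [275 146]
rest [ 0.434 -0.115  0.01 ] 0.58 [284 141]
[-0.37 -0.    1.83  0.    1.31  1.24] 4.7667
```

View pics/w1.png

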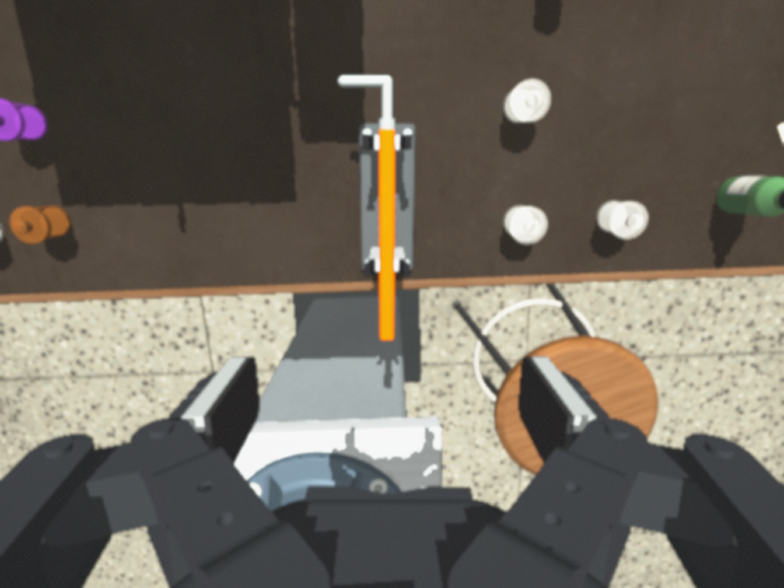

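Wrist view: the pole lies straight in its rest, handle (387,130)–(387,340), hook tip at (342,80). Clear bottles are at (527,100), (525,225) and (625,220). Nothing else is orange or pole-like. Next: fit the handle, then grasp.

```bash
cat > d.py <<'E'
from h import *
z=np.load('/tmp/w1.npz');p=z['p'];W=z['W'];hsv=cv2.cvtColor(p,cv2.COLOR_RGB2HSV);X,Y,Z=W[...,0],W[...,1],W[...,2]
g=(abs(hsv[...,0].astype(int)-13)<7)&(hsv[...,1]>180)&(Z>.075)&(abs(Y+.1)<.05)
Q=(W[g][:,:2]*1000).astype(np.float32);print(cv2.minAreaRect(Q),np.median(Z[g]),cv2.fitLine(Q,2,0,.01,.01).ravel(),np.percentile(Q,[1,99],axis=0))
s=(Z>.065)&(Z<.1)&(X>.515)&(X<.56)&(abs(Y+.09)<.04);print(s.sum(),np.percentile(W[s],[2,50,98],axis=0).round(4).tolist())
# rest plate
s=(Z>.003)&(Z<.018)&(abs(X-.42)<.1)&(abs(Y+.1)<.045);print('rest',cv2.minAreaRect((W[s][:,:2]*1000).astype(np.float32)))
s=(Z>.075)&(Z<.1)&(abs(X-.42)<.1)&(abs(Y+.105)<.03)&~g&(X<.475);print('lips',np.percentile(W[s],[2,50,98],axis=0).round(4).tolist())
# bottles
s=(Z>.02)&(Z<.06)&(Y<-.18)&(Y>-.42)&(X<.6)&(hsv[...,1]<90)
n,l,st,ce=cv2.connectedComponentsWithStats(s.astype(np.uint8))
for i in range(1,n):
    if st[i,4]>60:
        q=W[(l==i)&(Z>.025)]; print(st[i,4],np.percentile(q,[2,50,98],axis=0).round(3).tolist())
E
python3 d.py
```

```text
((401.2432556152344, -102.89082336425781), (13.284232139587402, 186.9192657470703), 87.58973693847656) 0.08721706468269827 [ 9.9864554e-01 -5.2029990e-02  3.9143207e+02 -1.0285065e+02] [[ 308.37146881 -112.35293472]
 [ 487.96677277  -92.75302353]]
373 [[0.5163, -0.1107, 0.0783], [0.5317, -0.0962, 0.0823], [0.5371, -0.0699, 0.0845]]
rest ((432.3218688964844, -99.01229858398438), (72.0261459350586, 150.79052734375), 84.49871826171875)
lips [[0.3245, -0.1192, 0.0806], [0.3921, -0.1024, 0.0881], [0.4723, -0.084, 0.0913]]
731 [[0.502, -0.255, 0.034], [0.518, -0.237, 0.038], [0.535, -0.222, 0.05]]
646 [[0.389, -0.359, 0.028], [0.406, -0.339, 0.038], [0.422, -0.325, 0.05]]
592 [[0.387, -0.26, 0.034], [0.404, -0.241, 0.038], [0.42, -0.226, 0.051]]
```

```bash
cat > e.py <<'E'
from h import *
R=Rd(-.045)
m.move_ptp([.424,-.104,.16],R); m.move_l([.424,-.104,.060],max_speed=.1)
m.set_gripper(0.0,110); print('w',m.current_grip_width(),m.current_grip_force(),m.current_force().round(1))
m.move_l([.424,-.104,.20],max_speed=.1); print(m.current_force().round(2),m.current_ft_torque().round(2))
m.move_l([.40,-.08,.40],max_speed=.25)
m.move_l([.45,.0,.42],max_speed=.25)
c,p,d=snap('wrist','w2.png',scale=1.4);W=world(c,d);np.savez('/tmp/w2',p=p,d=d,W=W)
print(m.current_ee_pos().round(4),m.current_time())
c,p,d=snap('top');np.savez('/tmp/top',p=p,d=d,W=world(c,d))
E
python3 e.py
```

```text
w 0.1419649890815 107.35885620117188 [-2.4  0.2  6.8]
[-0.8   0.17 -1.18] [ 0.02  0.   -0.03]
[ 4.497e-01 -3.000e-04  4.189e-01] 10.3917
```

View pics/w2.png

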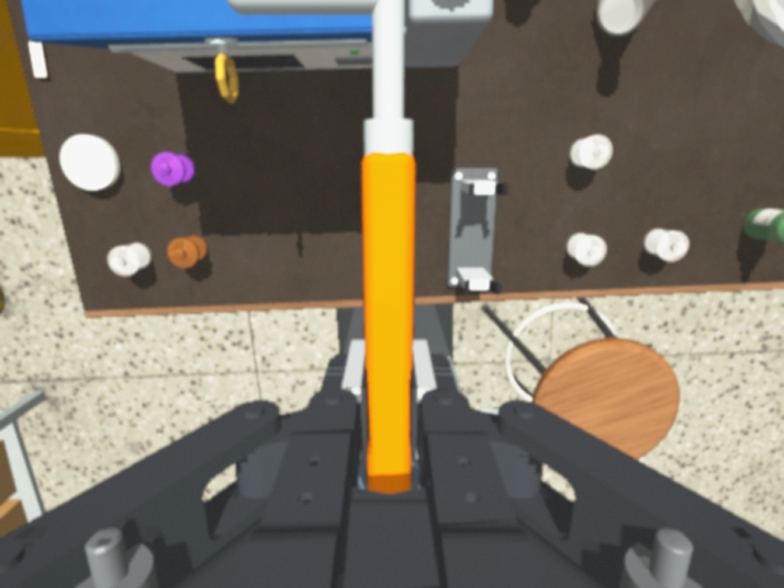

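Wrist view: the pole is held straight, with the hook at the top (230–400, 5). The brass eye is at (227,78) and the empty rest at (473,230). Clear bottles are at (130,258), (590,152), (587,250) and (665,245).

```bash
cat > f.py <<'E'
from h import *
z=np.load('/tmp/w2.npz');p=z['p'];W=z['W'];hsv=cv2.cvtColor(p,cv2.COLOR_RGB2HSV).astype(int);X,Y,Z=W[...,0],W[...,1],W[...,2]
H,S,V=hsv[...,0],hsv[...,1],hsv[...,2]
g=(H>14)&(H<32)&(S>120)&(Z>.17)&(Z<.26)&(abs(Y-.1)<.06)&(X>.5)
P=W[g];print('brass',len(P),np.percentile(P,[2,50,98],axis=0).round(4).tolist())
g=(Z>.38)&(X>.5);P=W[g];print('rod/hook',len(P),np.nanpercentile(P,[2,50,98],axis=0).round(4).tolist())
k=P[P[:,1]>P[:,1].max()-.025];print(' tip part x z med',np.median(k,axis=0).round(4),P[:,1].max())
g=(H<18)&(H>4)&(S>180)&(Z>.38);P=W[g];print('handle top z',np.percentile(P,[2,50,98],axis=0).round(4).tolist())
for a,b in((.44,.46),(.47,.49),(.5,.52)):
  q=P[(P[:,0]>a)&(P[:,0]<b)];print('  z at x',a,np.median(q[:,2:]) if len(q) else None)
b=(abs(H-112)<12)&(S>150)&(Z>.2)&(X<.75);P=W[b];print('blue',np.percentile(P,[1,50,99],axis=0).round(4).tolist())
e=[]
for y in np.arange(-.02,.24,.01):
  q=P[abs(P[:,1]-y)<.005]
  if len(q)>10:e.append([y,np.percentile(q[:,0],2),np.median(q[:,2])])
print(np.array(e).round(3).tolist())
s=(Z>.06)&(Z<.1)&(abs(X-.42)<.09)&(abs(Y+.105)<.03);P=W[s];print('rest tops',P.shape)
for f in(0,1):
  q=P[(P[:,0]>.424)==f];print(np.percentile(q,[3,50,97],axis=0).round(4).tolist())
s=(Z>.004)&(Z<.016)&(abs(X-.42)<.09)&(abs(Y+.105)<.05);P=W[s];print('plate',cv2.minAreaRect((P[:,:2]*1000).astype(np.float32)))
z=np.load('/tmp/top.npz');W=z['W'];hsv=cv2.cvtColor(z['p'],cv2.COLOR_RGB2HSV).astype(int)
g=(abs(hsv[...,0]-23)<9)&(hsv[...,1]>120)&(W[...,2]>.17)&(abs(W[...,1]-.1)<.06)&(W[...,0]>.5)&(W[...,0]<.62)
print('top brass',g.sum(),np.percentile(W[g],[2,50,98],axis=0).round(4).tolist() if g.any() else 0)
E
python3 f.py
```

```text
brass 400 [[0.5668, 0.1087, 0.2015], [0.5818, 0.1107, 0.2209], [0.5957, 0.1145, 0.2302]]
rod/hook 6154 [[0.5012, -0.0083, 0.4375], [0.5295, -0.0016, 0.4418], [0.558, 0.0305, 0.4471]]
 tip part x z med [0.5571 0.0227 0.4395] 0.03586661829109072
handle top z [[0.4203, -0.0089, 0.4428], [0.4587, 0.0007, 0.4453], [0.5185, 0.0079, 0.4475]]
  z at x 0.44 0.44575869247637245
  z at x 0.47 0.4445639660305293
  z at x 0.5 0.444273861351747
blue [[0.603, 0.0098, 0.2288], [0.6136, 0.144, 0.2322], [0.6298, 0.2326, 0.2342]]
[[0.01, 0.602, 0.232], [0.02, 0.603, 0.232], [0.03, 0.603, 0.232], [0.04, 0.603, 0.232], [0.05, 0.603, 0.232], [0.06, 0.603, 0.232], [0.07, 0.603, 0.232], [0.08, 0.604, 0.232], [0.09, 0.604, 0.232], [0.1, 0.605, 0.232], [0.11, 0.606, 0.232], [0.12, 0.605, 0.232], [0.13, 0.605, 0.232], [0.14, 0.605, 0.232], [0.15, 0.605, 0.232], [0.16, 0.606, 0.232], [0.17, 0.606, 0.232], [0.18, 0.606, 0.232], [0.19, 0.606, 0.232], [0.2, 0.606, 0.232], [0.21, 0.607, 0.232], [0.22, 0.607, 0.232], [0.23, 0.609, 0.232]]
rest tops (480, 3)
[[0.3708, -0.1201, 0.0636], [0.3779, -0.105, 0.0714], [0.3824, -0.0828, 0.0922]]
[[0.48, -0.1252, 0.0665], [0.4856, -0.1096, 0.0717], [0.4913, -0.0864, 0.0919]]
plate ((430.75244140625, -103.79153442382812), (56.08027267456055, 147.62750244140625), 87.76337432861328)
top brass 0 0
```

```bash
cat > g.py <<'E'
from h import *
from scipy.optimize import least_squares
z=np.load('/tmp/w2.npz');p=z['p'];W=z['W'];hsv=cv2.cvtColor(p,cv2.COLOR_RGB2HSV).astype(int);X,Y,Z=W[...,0],W[...,1],W[...,2]
H,S,V=hsv[...,0],hsv[...,1],hsv[...,2]
g=(H>14)&(H<32)&(S>120)&(Z>.17)&(Z<.26)&(abs(Y-.11)<.012)&(X>.5)
P=W[g];f=lambda v:np.hypot(np.hypot(P[:,0]-v[0],P[:,2]-v[1])-.014,P[:,1]-v[2])-.003
r=least_squares(f,[.58,.217,.11],loss='soft_l1',f_scale=.001);print(r.x.round(4),np.abs(r.fun).mean(),len(P))
b=(abs(H-112)<12)&(S>150)&(Z>.215)&(X<.75);Q=W[b];A=np.c_[Q[:,:2],np.ones(len(Q))];print('slope',np.linalg.lstsq(A,Q[:,2],rcond=None)[0])
z=np.load('/tmp/scene.npz');W=z['W'];hsv=cv2.cvtColor(z['p'],cv2.COLOR_RGB2HSV).astype(int)
b=(abs(hsv[...,0]-112)<12)&(hsv[...,1]>150)&(W[...,2]>.222)&(W[...,0]>.61);Q=W[b];A=np.c_[Q[:,:2],np.ones(len(Q))];print('slope',np.linalg.lstsq(A,Q[:,2],rcond=None)[0],len(Q))
p=z['p'][130:260,200:330];cv2.imwrite('pics/s1.png',cv2.resize(p,None,fx=4.5,fy=4.5,interpolation=cv2.INTER_CUBIC)[...,::-1])
E
python3 g.py
```

```text
[0.582  0.2135 0.112 ] 0.0006244452405857501 400
slope [ 0.01369069 -0.0014998   0.22389324]
slope [-0.05153575  0.00201977  0.26357888] 778
```

View pics/s1.png

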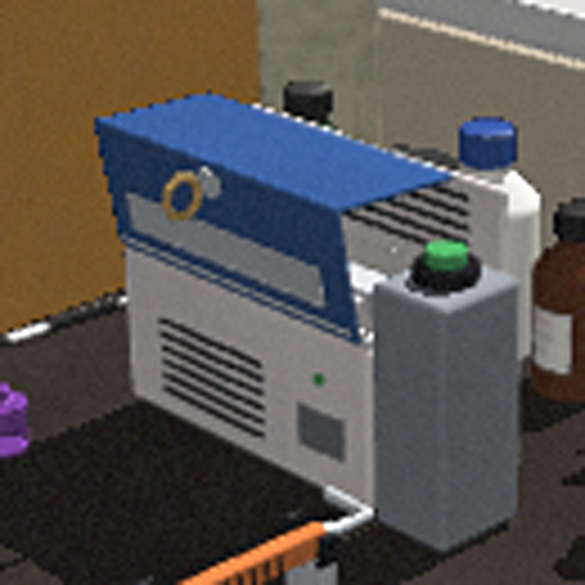

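The hatch leans slightly forward (θ about 0.14). The eye fits at (0.582, 0.112, 0.2135). I'll go to the pre-insert position and compare hook and eye in one picture.

```bash
cat >> h.py <<'E'
PSI=-.03
def off(): c,s=np.cos(PSI),np.sin(PSI); return np.array([c*.107-s*.036, s*.107+c*.036, .0175])
YA=np.array([-np.sin(PSI),np.cos(PSI),0])  # hinge axis
XA=np.array([np.cos(PSI),np.sin(PSI),0])
def hook(tip,v=.1): m.move_l(np.array(tip)-off(),Rd(PSI),max_speed=v)
E
cat > i.py <<'E'
from h import *
from scipy.optimize import least_squares
eye=np.array([.582,.112,.2145])
hook(eye-.045*YA-.05*XA+[0,0,.1],.2); hook(eye-.045*YA,.12)
c,p,d=snap('wrist','w3.png',crop=(0,230,60,400),scale=2.2);W=world(c,d);np.savez('/tmp/w3',p=p,d=d,W=W)
hsv=cv2.cvtColor(p,cv2.COLOR_RGB2HSV).astype(int);X,Y,Z=W[...,0],W[...,1],W[...,2];H,S=hsv[...,0],hsv[...,1]
g=(H>14)&(H<32)&(S>120)&(Z>.17)&(Z<.26)&(abs(Y-.11)<.015)&(X>.53)
P=W[g];f=lambda v:np.hypot(np.hypot(P[:,0]-v[0],P[:,2]-v[1])-.014,P[:,1]-v[2])-.003
r=least_squares(f,eye[[0,2,1]],loss='soft_l1',f_scale=.001);print('eye',r.x.round(4),np.abs(r.fun).mean(),len(P),np.percentile(P,[2,98],axis=0).round(4).tolist())
g=(Z>.19)&(Z<.25)&(X>.55)&(X<.6)&(Y>.028)&(Y<.085)&(S<70);P=W[g];print('hook',len(P),np.percentile(P,[2,50,98],axis=0).round(4).tolist())
k=P[P[:,1]>.045];print('tip part',np.percentile(k,[2,50,98],axis=0).round(4).tolist())
print('cmd tip',(m.current_ee_pos()+off()).round(4),m.current_force().round(2),m.current_time())
E
python3 i.py
```

```text
eye [0.5834 0.2139 0.1123] 0.0005122511507737314 2176 [[0.5666, 0.1089, 0.2009], [0.5867, 0.114, 0.2296]]
hook 3257 [[0.5508, 0.0283, 0.2165], [0.5731, 0.0342, 0.2195], [0.5808, 0.068, 0.2228]]
tip part [[0.5784, 0.0456, 0.2161], [0.5796, 0.0575, 0.2188], [0.581, 0.0696, 0.2207]]
cmd tip [0.5808 0.067  0.2152] [-0.38  0.87 -0.67] 12.3833
```

View pics/w3.png

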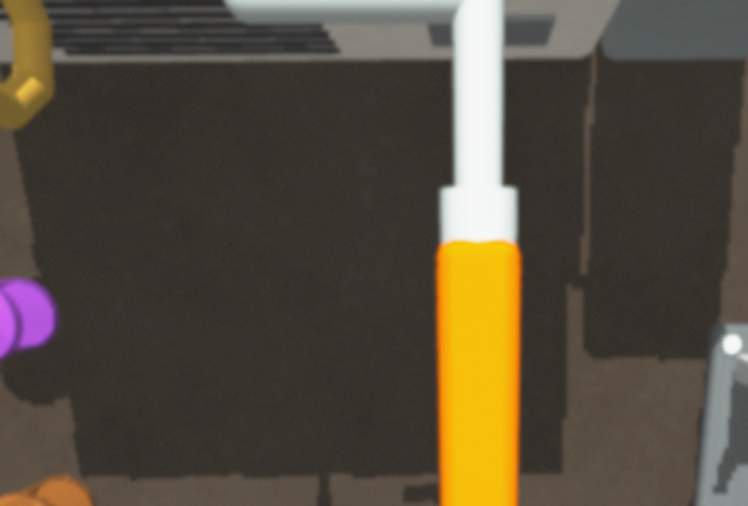

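The picture shows the hook (240–500, 10) level with and in line with the eye (25,60); offsets are about 2 mm. Inserting now, then swinging in steps with force watched.

```bash
cat > j.py <<'E'
from h import *
eye=np.array([.583,.1123,.214])
t0=eye+.016*YA; hook(t0-.032*YA,.08);print(m.current_force().round(2)); hook(t0,.06); print('in',m.current_force().round(2))
r=.0952; e0=np.arctan2(eye[2]-.13,-(-.0) or 1) if 0 else np.arcsin((eye[2]-.13)/r)
hinge=t0+XA*r*np.cos(e0); hinge[2]=.13
np.save('/tmp/hinge.npy',hinge); print('hinge',hinge.round(4),'th0',1.2391-e0)
for a in np.arange(e0-.1,-.33-.06,-.1):
    hook(hinge+r*(-XA*np.cos(a)+np.array([0,0,1])*np.sin(a)),.08)
    f=m.current_force(); print(round(1.239-a,2),f.round(1),m.current_ft_torque().round(2))
    if np.linalg.norm(f)>22: break
c,p,d=snap('scene','s2.png',crop=(120,300,160,340),scale=3.5)
print(m.current_ee_pos().round(4),m.current_time())
E
python3 j.py
```

```text
[-0.34 -0.36 -1.7 ]
in [-0.04 -0.33 -1.52]
hinge [0.6283 0.1269 0.13  ] th0 0.15826099945883199
0.26 [-0.2  0.3 -0. ] [-0.   -0.01 -0.03]
0.36 [-0.9 -0.1 -0.7] [-0.05 -0.02 -0.01]
0.46 [ 0.3  0.7 -1. ] [-0.    0.   -0.01]
0.56 [-0.8 -0.  -1.8] [ 0.02 -0.   -0.02]
0.66 [ 0.4  0.6 -1.2] [ 0.02 -0.01  0.03]
0.76 [ 0.  -0.  -1.8] [ 0.01 -0.04  0.02]
0.86 [-0.9 -0.  -0.4] [-0.01 -0.01 -0.03]
0.96 [-0.1 -0.1 -1.5] [-0.03 -0.01 -0.02]
1.06 [ 0.5 -0.3 -1.5] [ 0.   -0.03  0.02]
1.16 [ 0.3 -0.4 -1. ] [ 0.01 -0.01 -0.01]
1.26 [ 0.6 -0.6 -1.2] [-0.01 -0.06  0.01]
1.36 [ 0.1 -0.3 -1.5] [ 0.   -0.03  0.02]
1.46 [ 0.3  0.6 -0.9] [-0.01 -0.01 -0.01]
1.56 [-0.2 -0.  -0.4] [-0.01 -0.02 -0.01]
[0.4299 0.0969 0.0827] 17.3667
```

View pics/s2.png

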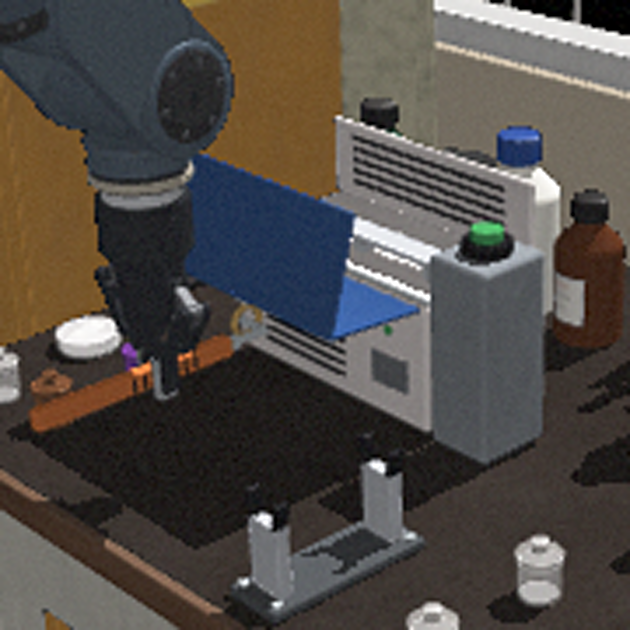

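The hatch follows and is nearly down, with the hook still in the eye at (245,325). I'll keep going to the stop.

```bash
cat > k.py <<'E'
from h import *
hinge=np.load('/tmp/hinge.npy');r=.0952
for a in np.arange(-.34,-.70,-.03):
    hook(hinge+r*(-XA*np.cos(a)+np.array([0,0,1])*np.sin(a)),.04)
    f=m.current_force(); print(round(1.239-a,2),f.round(1),m.current_ft_torque().round(2))
    if f[2]>9: break
m.dwell(.2)
c,p,d=snap('scene');W=world(c,d);np.savez('/tmp/scene2',p=p,d=d,W=W)
hsv=cv2.cvtColor(p,cv2.COLOR_RGB2HSV).astype(int)
b=(abs(hsv[...,0]-112)<12)&(hsv[...,1]>150)&(W[...,0]<.62)&(W[...,1]<.1);Q=W[b]
# right edge profile
e=Q[Q[:,1]<np.percentile(Q[:,1],40)]
print(np.percentile(Q,[1,50,99],axis=0).round(3).tolist())
for z in np.arange(.12,.245,.01):
    k=e[abs(e[:,2]-z)<.005]
    if len(k)>3: print(z.round(3),np.percentile(k[:,0],[3,50,97]).round(3),len(k))
print(m.current_time())
E
python3 k.py
```

```text
1.58 [ 1.1  0.7 -0.5] [-0.   -0.03 -0.01]
1.61 [ 0.5 -0.  -0.6] [ 0.02 -0.02  0.02]
1.64 [-0.2  0.  -1.2] [-0.01 -0.07  0.02]
1.67 [-6.2 -0.3  6.8] [0.02 0.07 0.03]
1.7 [-10.2  -0.5   8. ] [-0.    0.58  0.12]
1.73 [-14.2  -2.2   8.5] [-0.06  1.    0.06]
1.76 [-15.4  -0.2   6.6] [0.08 1.51 0.14]
1.79 [-16.7  -0.8   3.5] [0.02 1.87 0.25]
1.82 [-20.7  -2.6   4.2] [-0.21  2.26  0.1 ]
1.85 [-23.9   0.2   4.7] [0.18 2.55 0.47]
1.88 [-25.6  -1.7   1.5] [-0.11  3.02  0.37]
1.91 [-27.6  -2.9   1.4] [-0.33  3.34  0.17]
[[0.52, -0.014, 0.126], [0.535, 0.028, 0.159], [0.614, 0.098, 0.225]]
0.13 [0.521 0.571 0.613] 165
0.14 [0.52  0.523 0.526] 20
0.15 [0.522 0.525 0.528] 25
0.16 [0.522 0.528 0.531] 19
0.17 [0.525 0.529 0.533] 24
0.18 [0.529 0.532 0.535] 20
0.19 [0.529 0.534 0.537] 19
0.2 [0.254 0.535 0.539] 19
0.21 [0.535 0.538 0.542] 30
0.22 [0.537 0.54  0.542] 22
20.6167
```

Stop reached (force rose sharply from 1.67). I overshot a bit, so I'll back off, slide the hook out to the right, and check the pole in the hand.

```bash
cat > l.py <<'E'
from h import *
hinge=np.load('/tmp/hinge.npy');r=.0952
for a in np.arange(-.64,-.42,-.0-.1) if 0 else (-.6,-.52,-.44,-.40,-.37):
    hook(hinge+r*(-XA*np.cos(a)+np.array([0,0,1])*np.sin(a)),.05)
    print(round(1.239-a,2),m.current_force().round(1),m.current_ft_torque().round(2))
c,p,d=snap('wrist','w4.png',scale=1.2);W=world(c,d)
hsv=cv2.cvtColor(p,cv2.COLOR_RGB2HSV).astype(int);H,S=hsv[...,0],hsv[...,1];X,Z=W[...,0],W[...,2]
e=m.current_ee_pos();g=(H<18)&(H>4)&(S>180)&(Z>e[2]-.03)&(abs(W[...,1]-e[1])<.04);P=W[g]-e
for a in np.arange(-.1,.08,.02):
    k=P[abs(P[:,0]-a)<.01]
    if len(k)>5:print(a.round(3),np.median(k,axis=0).round(4))
snap('scene','s3.png',crop=(120,300,160,340),scale=3.3);print(m.current_time())
E
python3 l.py
```

```text
1.84 [-9.2 -0.7 -2.1] [-0.1   1.4   0.01]
1.76 [-6.3 -0.9 -6. ] [-0.13  1.34  0.04]
1.68 [-5.1 -1.  -4.7] [-0.18  1.12  0.01]
1.64 [-4.8 -0.4 -5.2] [-0.2   1.06 -0.02]
1.61 [-4.5 -0.9 -5. ] [-0.16  0.89 -0.04]
-0.04 [-0.0341  0.0006  0.0204]
-0.02 [-0.0278  0.0048  0.0217]
0.0 [-0.0049 -0.0055  0.0278]
0.02 [ 0.0247 -0.0061  0.0308]
0.04 [0.045  0.0027 0.0371]
0.06 [ 0.0603 -0.0017  0.0402]
22.1
```

View pics/s3.png

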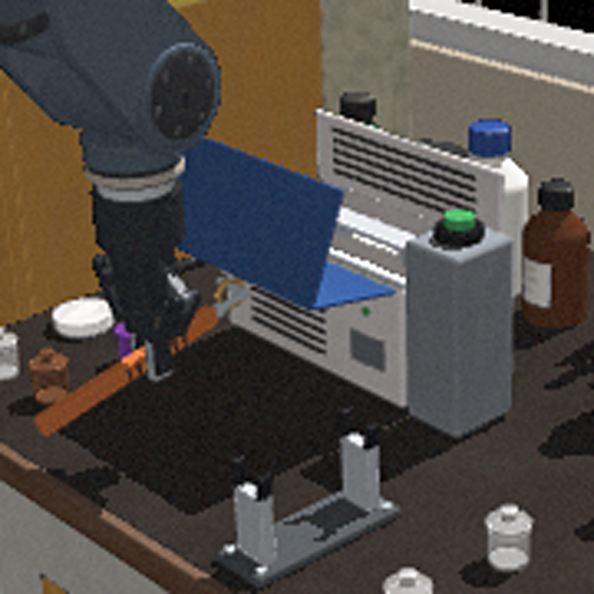

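View pics/w4.png

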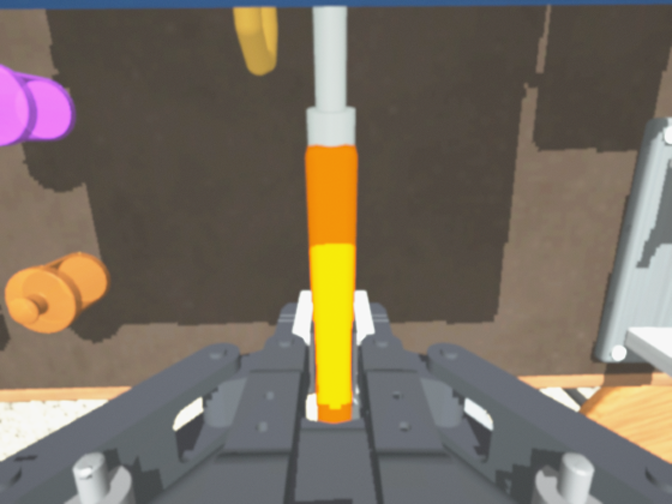

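The pole pitched about 0.21 rad nose-up in the grip, so the hook now lifts on the ring. I'll lower to centre the hook, press gently to confirm the stop, centre again and withdraw.

```bash
cat > n.py <<'E'
from h import *
q=m.current_ee_pos()
for k in range(14):
    q=q-[0,0,.004]; m.move_l(q,max_speed=.04); f=m.current_force(); print((q[2]).round(3),f.round(1),m.current_ft_torque().round(2))
    if f[2]>7: break
c,p,d=snap('scene','s4.png',crop=(120,300,160,340),scale=3)
zs=q[2]+.0065; q[2]=zs; m.move_l(q,max_speed=.04); print('ctr',m.current_force().round(1))
print(m.current_time())
E
python3 n.py
```

```text
0.074 [-0.1  0.4 -1.5] [-0.01 -0.04 -0.03]
0.07 [ 0.6  0.5 -1.2] [-0.01 -0.03  0.  ]
0.066 [ 0.   0.3 -0.9] [ 0.01 -0.01 -0.01]
0.062 [-0.4  0.2 -1.1] [-0.05 -0.06 -0.06]
0.058 [ 0.6  0.4 -1.3] [-0.08  0.03  0.02]
0.054 [-0.3 -0.4 -1.1] [-0.06  0.04 -0.02]
0.05 [ 0.7  0.5 -0.6] [-0.02 -0.08 -0.02]
0.046 [1.8 2.4 5.4] [ 0.32 -0.81  0.19]
0.042 [1.1 2.9 7.8] [ 0.4  -1.18  0.18]
ctr [ 0.6  0.2 -2.5]
24.7167
```

```bash
cat > o.py <<'E'
from h import *
q=m.current_ee_pos()
for k in range(5):
    q=q-.012*YA; m.move_l(q,max_speed=.06); print(m.current_force().round(1))
q=q-.05*XA;m.move_l(q,max_speed=.12)
m.move_l([.38,-.06,.25],max_speed=.2)
c,p,d=snap('wrist','w5.png');W=world(c,d);e=m.current_ee_pos()
hsv=cv2.cvtColor(p,cv2.COLOR_RGB2HSV).astype(int);H,S=hsv[...,0],hsv[...,1]
g=(H<20)&(H>4)&(S>170)&(W[...,2]>e[2]-.04)&(abs(W[...,1]-e[1])<.04);P=W[g]-e
print('slope',np.polyfit(P[:,0],P[:,2],1),'yaw',np.polyfit(P[:,0],P[:,1],1),np.percentile(P,[1,99],axis=0).round(4).tolist())
g=(S<70)&(W[...,2]>e[2]+.01)&(W[...,0]>e[0]+.085)&(abs(W[...,1]-e[1])<.06);P=W[g]-e;print('hook',np.percentile(P,[2,50,98],axis=0).round(4).tolist())
c,p,d=snap('top');W=world(c,d);hsv=cv2.cvtColor(p,cv2.COLOR_RGB2HSV).astype(int);np.savez('/tmp/top2',p=p,W=W)
b=(abs(hsv[...,0]-112)<12)&(hsv[...,1]>130)&(W[...,2]>.11)&(W[...,0]<.68);Q=W[b]
print('blue',np.percentile(Q,[1,50,99],axis=0).round(3).tolist())
for x in np.arange(.49,.63,.01):
    k=Q[abs(Q[:,0]-x)<.005]
    if len(k)>3: print(x.round(3),np.percentile(k[:,2],[3,50,97]).round(3),len(k))
print(m.current_time())
E
python3 o.py
```

```text
[ 0.8  0.8 -0.4]
[-0.6 -0.8 -1.9]
[-0.5  0.2 -0.2]
[ 0.  -0.1 -0.6]
[ 0.1 -0.  -1.1]
slope [0.26081207 0.0280815 ] yaw [-0.0246559   0.00028515] [[-0.0362, -0.0076, 0.0185], [0.0643, 0.0065, 0.0453]]
hook [[0.0854, -0.0059, 0.0432], [0.0926, -0.0021, 0.0467], [0.0992, 0.0017, 0.0495]]
blue [[0.523, -0.013, 0.123], [0.571, 0.11, 0.133], [0.621, 0.232, 0.231]]
0.52 [0.129 0.134 0.145] 75
0.53 [0.131 0.158 0.187] 498
0.54 [0.172 0.202 0.228] 544
0.55 [0.209 0.228 0.233] 200
0.56 [0.128 0.128 0.133] 6
0.57 [0.124 0.129 0.134] 206
0.58 [0.124 0.129 0.135] 284
0.59 [0.124 0.129 0.135] 282
0.6 [0.124 0.13  0.135] 280
0.61 [0.124 0.129 0.134] 278
0.62 [0.124 0.129 0.134] 187
28.4
```

The panel is level, so the hatch is fully down. Next I tilt the tool to level the pole, check its slope, and lay it on the rest.

```bash
cat > q.py <<'E'
from h import *
from scipy.spatial.transform import Rotation as Ro
def pose(piv,b,yaw):
    R=Ro.from_rotvec(b*np.array([-np.sin(yaw),np.cos(yaw),0])).as_matrix()@Rd(yaw)
    return np.array(piv)+.019*R[:,2],R
def slope():
    c,p,d=snap('wrist');W=world(c,d);e=m.current_ee_pos()
    hsv=cv2.cvtColor(p,cv2.COLOR_RGB2HSV).astype(int);H,S=hsv[...,0],hsv[...,1]
    g=(H<20)&(H>4)&(S>170)&(W[...,2]>.19)&(abs(W[...,1]-e[1])<.04)&(W[...,0]>e[0])
    P=W[g];return np.polyfit(P[:,0],P[:,2],1)[0],np.polyfit(P[:,0],P[:,1],1)[0]
b=.25
p,R=pose([.424,-.104,.22],b,-.045); m.move_ptp(p,R)
s=slope();print(s)
if abs(s[0])>.03 and abs(s[0])<.2:
    b+=s[0];p,R=pose([.424,-.104,.22],b,-.045);m.move_l(p,R);print(slope())
p,R=pose([.424,-.104,.115],b,-.045);m.move_l(p,R,max_speed=.12)
snap('scene','s5.png',crop=(180,320,170,340),scale=3.3)
print(b,m.current_force().round(1),m.current_time())
E
python3 q.py
```

```text
(np.float64(-0.008270925841870792), np.float64(-0.04226286899145696))
0.25 [ 0.3 -0.5 -1.3] 29.9917
```

View pics/s5.png

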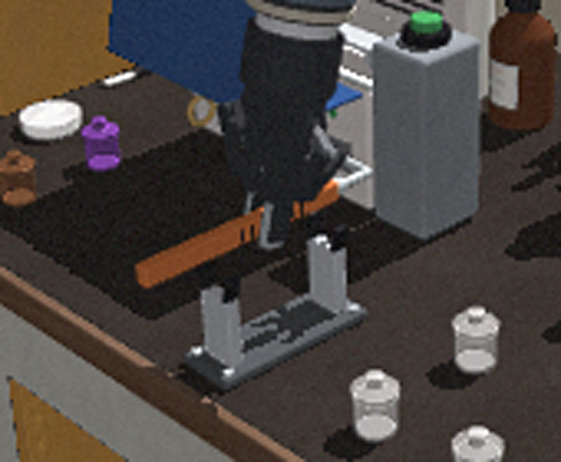

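Pole level, over the rest and between the posts. Laying it down.

```bash
cat > r.py <<'E'
from h import *
q=m.current_ee_pos()
for z in (.02,.028,.032,.034,.036,.038,.04):
    m.move_l(q-[0,0,z],max_speed=.05);f=m.current_force();print(z,f.round(1))
    if f[2]>4:break
m.set_gripper(.55); m.dwell(.2); print(m.current_force().round(1))
R=m.current_tcp_rot(); p=m.current_ee_pos()
m.move_l(p-.08*R[:,2],max_speed=.1)
m.set_gripper(1.0)
m.move_ptp([.39,-.105,.33],Rd(-.03))
c,pp,d=snap('wrist','w6.png',scale=1.2);W=world(c,d);np.savez('/tmp/w6',p=pp,d=d,W=W)
hsv=cv2.cvtColor(pp,cv2.COLOR_RGB2HSV).astype(int);X,Y,Z=W[...,0],W[...,1],W[...,2]
g=(abs(hsv[...,0]-13)<7)&(hsv[...,1]>180)&(Z>.06)&(abs(Y+.1)<.06)
Q=(W[g][:,:2]*1000).astype(np.float32);print(cv2.minAreaRect(Q),np.percentile(Z[g],[5,50,95]),np.percentile(Q,[1,99],axis=0))
print(np.polyfit(W[g][:,0],W[g][:,2],1))
s=(Z>.02)&(Z<.06)&(Y<-.18)&(Y>-.42)&(X<.6)&(hsv[...,1]<90)
n,l,st,ce=cv2.connectedComponentsWithStats(s.astype(np.uint8))
for i in range(1,n):
    if st[i,4]>60:
        q=W[(l==i)&(Z>.03)]; k=q[q[:,2]>np.percentile(q[:,2],90)];print(st[i,4],np.percentile(q,[2,50,98],axis=0).round(3).tolist(),'knob',k.mean(0).round(4))
print(m.current_time())
E
python3 r.py
```

```text
0.02 [-0.7  0.5 -0.5]
0.028 [-1.2 -0.  -1.7]
0.032 [-0.4  0.6 -1.3]
0.034 [ 0.1  0.  -2. ]
0.036 [ 0.7 -0.5 -0.8]
0.038 [-2.9  1.6 19.6]
[ 0.4 -0.3 -0.1]
((400.73382568359375, -103.0323257446289), (13.91039752960205, 185.82394409179688), 87.4917221069336) [0.08530756 0.08717261 0.08865505] [[ 308.48956451 -112.43297295]
 [ 490.83375702  -92.83413071]]
[0.00104744 0.08671022]
758 [[0.501, -0.256, 0.034], [0.518, -0.237, 0.038], [0.535, -0.222, 0.051]] knob [ 0.5182 -0.239   0.05  ]
668 [[0.388, -0.359, 0.033], [0.406, -0.339, 0.038], [0.421, -0.325, 0.05]] knob [ 0.4051 -0.3419  0.0499]
605 [[0.387, -0.26, 0.034], [0.404, -0.241, 0.038], [0.42, -0.226, 0.05]] knob [ 0.4032 -0.2433  0.0498]
34.75
```

View pics/w6.png

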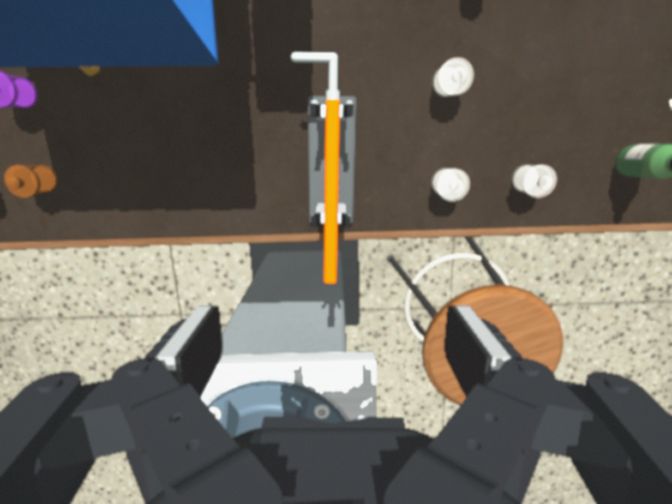

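Pole is back on the rest. Now a look at the bar from above; the fourth bottle (left) should show too.

```bash
cat > s.py <<'E'
from h import *
m.move_l([.45,-.0,.42],max_speed=.3); m.move_l([.54,.10,.42],Rd(-.03),max_speed=.3)
c,p,d=snap('wrist','w7.png',scale=1.2);W=world(c,d);np.savez('/tmp/w7',p=p,d=d,W=W)
X,Y,Z=W[...,0],W[...,1],W[...,2]
s=(Z>.142)&(Z<.160)&(X>.6)&(X<.74)&(Y>-.03)&(Y<.25)
print('bar',s.sum(),cv2.minAreaRect((W[s][:,:2]*1000).astype(np.float32)),np.median(Z[s]),np.percentile(W[s],[2,98],axis=0).round(3).tolist())
n,l,st,ce=cv2.connectedComponentsWithStats(s.astype(np.uint8));i=1+np.argmax(st[1:,4]);k=W[l==i];print(cv2.minAreaRect((k[:,:2]*1000).astype(np.float32)),np.percentile(k,[1,50,99],axis=0).round(4).tolist())
s=(Z>.19)&(Z<.215)&(X>.7)&(X<.79)&(Y>-.03)&(Y<.25);print('back',cv2.minAreaRect((W[s][:,:2]*1000).astype(np.float32)))
hsv=cv2.cvtColor(p,cv2.COLOR_RGB2HSV).astype(int)
g=(abs(hsv[...,0]-62)<13)&(hsv[...,1]>150)&(Z>.18)&(X<.75)&(X>.6);print('green',g.sum(),np.percentile(W[g],[2,50,98],axis=0).round(4).tolist() if g.any() else 0)
s=(Z>.03)&(Z<.06)&(Y>.27)&(X<.48)&(X>.35);print('D',s.sum(),np.percentile(W[s],[2,50,98],axis=0).round(3).tolist() if s.any() else 0)
b=(abs(hsv[...,0]-112)<12)&(hsv[...,1]>130)&(Z>.11)&(X<.68);Q=W[b]
for x in np.arange(.5,.63,.01):
    k=Q[abs(Q[:,0]-x)<.005]
    if len(k)>3: print(x.round(3),np.percentile(k[:,2],[3,50,97]).round(3),len(k))
print(m.current_time())
E
python3 s.py
```

```text
bar 5111 ((654.7584838867188, 97.78536987304688), (73.06627655029297, 253.66758728027344), 1.183890700340271) 0.1500927626773862 [[0.647, -0.023, 0.147], [0.687, 0.22, 0.154]]
((672.8350219726562, 109.80052185058594), (230.0791473388672, 28.386180877685547), 88.87036895751953) [[0.6579, -0.0026, 0.1476], [0.6727, 0.1097, 0.1501], [0.6874, 0.2222, 0.152]]
back ((0.0, 0.0), (0.0, 0.0), 0.0)
green 645 [[0.6456, -0.0687, 0.1921], [0.6581, -0.0543, 0.2018], [0.6716, -0.0424, 0.2037]]
D 343 [[0.399, 0.309, 0.033], [0.417, 0.324, 0.038], [0.432, 0.343, 0.05]]
0.53 [0.127 0.128 0.13 ] 265
0.54 [0.127 0.129 0.227] 1486
0.55 [0.127 0.13  0.229] 2295
0.56 [0.127 0.129 0.13 ] 1329
0.57 [0.127 0.129 0.13 ] 1366
0.58 [0.127 0.129 0.13 ] 1373
0.59 [0.127 0.129 0.13 ] 1418
0.6 [0.127 0.129 0.13 ] 1434
0.61 [0.127 0.129 0.13 ] 1461
0.62 [0.127 0.128 0.13 ] 1256
36.05
```

View pics/w7.png

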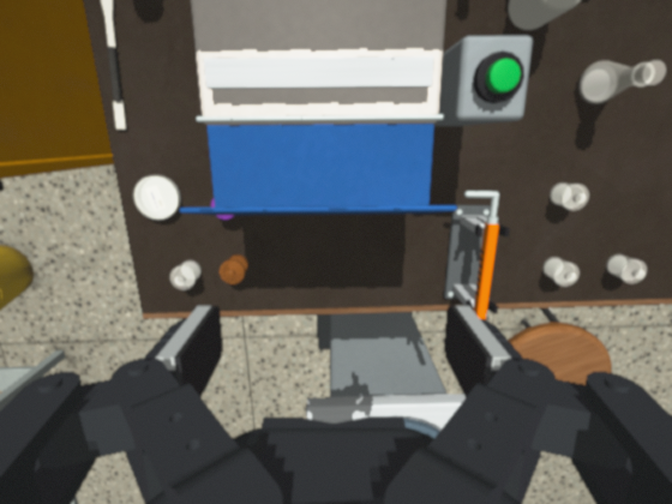

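The bar is fitted at (0.673, 0.110, 0.150), the white strip at (320,70). The button is at (500,75). Panel reads level at 0.129. First bottle: the one at (0.518, −0.239).

```bash
cat > bt.py <<'E'
from h import *
BAR=np.array([.6728,.1098,.150]);YB=np.array([.024,1,0]);Y0=-.024+np.pi/2
PICK=.010
def Rg():
    best=None
    for f in (0,1):
        q=m.inverse_kinematics([.5,0,.3],Rd(Y0,f))
        if q is not None and (best is None or abs(q[5])<best[0]): best=(abs(q[5]),f)
    return Rd(Y0,best[1])
def pick(x,y):
    R=Rg(); e=m.current_ee_pos()
    if e[2]<.33: m.move_l([e[0],e[1],.34],max_speed=.3)
    m.set_gripper(.75,30)
    m.move_ptp([x,y,.34],R); m.move_l([x,y,.09],max_speed=.25); m.move_l([x,y,PICK],max_speed=.08)
    m.set_gripper(0.,30); w=m.current_grip_width(); print('grip',w,m.current_grip_force())
    m.move_l([x,y,.06],max_speed=.1); m.move_l([x,y,.34],max_speed=.3)
    print('held',m.current_grip_width(),m.current_grip_force()); return w
def place(o):
    R=Rg(); t=BAR+o*YB
    m.move_ptp([t[0],t[1],.34],R) if 0 else m.move_l([t[0],t[1],.34],R,max_speed=.3)
    z=PICK+.150
    m.move_l([t[0],t[1],z+.03],max_speed=.2); m.move_l([t[0],t[1],z+.004],max_speed=.06)
    for k in range(5):
        q=[t[0],t[1],z+.003-.001*k]; m.move_l(q,max_speed=.03); f=m.current_force()
        if f[2]>3: break
    print('touch',k,f.round(1)); m.set_gripper(.75); m.dwell(.1)
    m.move_l([q[0],q[1],z+.07],max_speed=.1); m.move_l([t[0],t[1],.34],max_speed=.3); print('t',m.current_time())
E
python3 -c "
from bt import *
m.move_l([.47,-.05,.40],max_speed=.3)
pick(.518,-.239); place(-.084)
m.move_l([.56,.05,.42],Rd(-.03),max_speed=.3)
c,p,d=snap('wrist','w8.png',crop=(0,200,150,450),scale=2);W=world(c,d);X,Y,Z=W[...,0],W[...,1],W[...,2]
s=(Z>.175)&(Z<.21)&(X>.64)&(X<.72)&(Y>0);print(s.sum(),np.percentile(W[s],[2,50,98],axis=0).round(4).tolist() if s.any() else 0, BAR-.084*YB)
"
```

```text
grip 0.40977107565657506 29.457202818011865
held 0.40807122498718196 29.934489282713912
touch 3 [-1.2 -0.2  5.6]
t 48.675
929 [[0.6542, 0.0086, 0.186], [0.6705, 0.0255, 0.1881], [0.6874, 0.0419, 0.2003]] [0.670784 0.0258   0.15    ]
```

```bash
true
```

```text
(no output)
```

First bottle stands centred on the bar (knob at 0.200). Next two from the right.

```bash
python3 -c "
from bt import *
m.move_l([.45,-.1,.40],max_speed=.3)
pick(.404,-.243); place(-.028)
m.move_l([.47,-.1,.38],max_speed=.3)
pick(.405,-.342); place(.028)
m.move_l([.47,.15,.40],max_speed=.3)
m.move_ptp([.33,.30,.36],Rd(-.03))
c,p,d=snap('wrist','w9.png',scale=1.2);W=world(c,d);X,Y,Z=W[...,0],W[...,1],W[...,2]
s=(Z>.033)&(Z<.06)&(Y>.285)&(X<.48)&(X>.35)&(Y<.37);print('D',s.sum(),np.percentile(W[s],[2,50,98],axis=0).round(4).tolist() if s.any() else 0)
print(m.current_time())
"
```

```text
grip 0.40915973027290314 29.319475763113587
held 0.4054236282249082 29.930955832605832
touch 3 [-2.  -0.4  4. ]
t 63.4
grip 0.4096165054567244 29.428643105202354
held 0.4059262973969228 29.933724922011606
touch 3 [-1.6  0.6  4.4]
t 76.4083
D 555 [[0.3983, 0.3111, 0.0359], [0.4145, 0.3273, 0.0382], [0.4307, 0.3439, 0.0505]]
79.0583
```

View pics/w9.png

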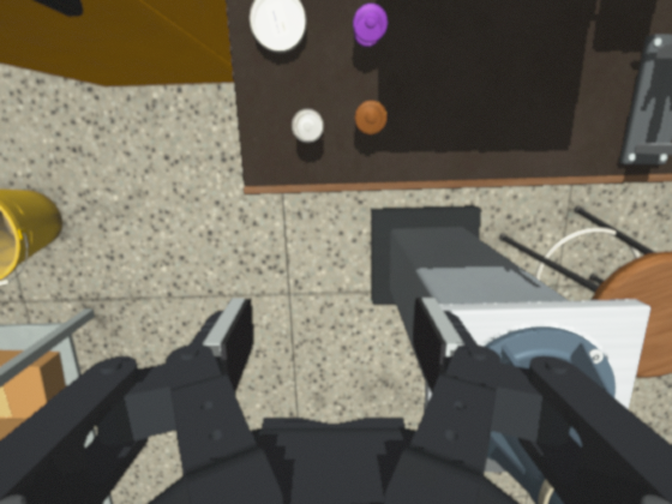

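The clear bottle is at (307,125) with brown beside it at (371,117). The rest at right (650,100) looks empty, so the pole has probably been knocked. Place this bottle first, then look.

```bash
python3 -c "
from bt import *
pick(.4145,.3275); place(.084)
m.move_l([.45,.05,.42],Rd(-.03),max_speed=.3)
m.move_l([.38,-.08,.42],max_speed=.3)
c,p,d=snap('wrist','w10.png',scale=1.2);W=world(c,d);np.savez('/tmp/w10',p=p,W=W);X,Y,Z=W[...,0],W[...,1],W[...,2]
hsv=cv2.cvtColor(p,cv2.COLOR_RGB2HSV).astype(int)
g=(abs(hsv[...,0]-13)<7)&(hsv[...,1]>180)&(abs(Y+.1)<.15)&(X>.28)&(X<.6)&(Z>.002)
Q=W[g];print(len(Q),cv2.minAreaRect((Q[:,:2]*1000).astype(np.float32)),np.percentile(Q,[2,50,98],axis=0).round(3).tolist())
s=(Z>.175)&(Z<.21)&(X>.64)&(X<.72)&(Y>0)&(Y<.24);print('bottles',s.sum())
print(m.current_time())
"
```

```text
grip 0.40994498109637706 29.32580137567129
held 0.4112248210456933 29.93148498935625
touch 3 [-2.3 -0.3  4.8]
t 90.6
367 ((400.23406982421875, -105.11587524414062), (19.133567810058594, 185.82696533203125), 87.04100036621094) [[0.309, -0.112, 0.011], [0.402, -0.101, 0.087], [0.481, -0.093, 0.089]]
bottles 0
93.0167
```

View pics/w10.png

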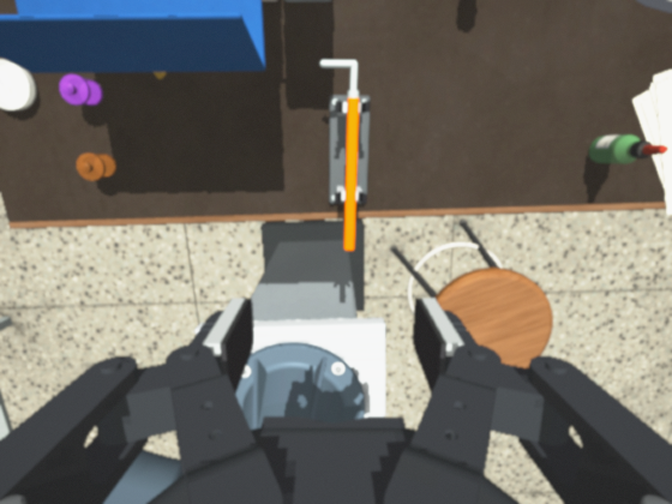

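The pole is still on its rest; the earlier view was just cropped. Check all four bottles from above before pressing.

```bash
python3 -c "
from bt import *
m.move_l([.54,.10,.42],max_speed=.3)
c,p,d=snap('wrist','w11.png',crop=(0,220,100,460),scale=1.6);W=world(c,d);X,Y,Z=W[...,0],W[...,1],W[...,2]
s=(Z>.175)&(Z<.21)&(X>.64)&(X<.72)&(Y>-.02)&(Y<.24)
n,l,st,ce=cv2.connectedComponentsWithStats(s.astype(np.uint8))
for i in range(1,n):
    if st[i,4]>60: print(st[i,4],np.percentile(W[l==i],[2,50,98],axis=0).round(3).tolist())
print(m.current_time())
"
```

```text
995 [[0.658, 0.177, 0.185], [0.674, 0.192, 0.188], [0.691, 0.21, 0.2]]
989 [[0.654, 0.009, 0.185], [0.67, 0.027, 0.188], [0.688, 0.043, 0.201]]
972 [[0.656, 0.121, 0.185], [0.672, 0.137, 0.188], [0.69, 0.154, 0.201]]
974 [[0.654, 0.065, 0.186], [0.67, 0.082, 0.188], [0.688, 0.098, 0.201]]
94.0167
```

View pics/w11.png

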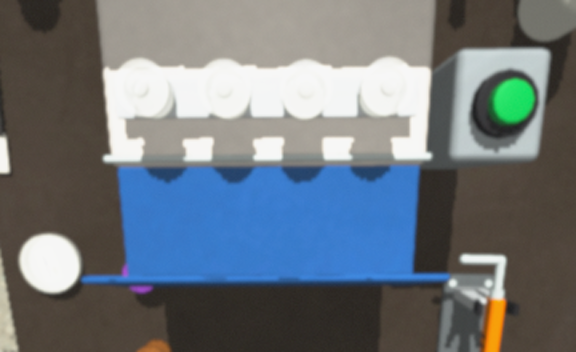

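All four stand on the bar at (145,90), (225,90), (305,90) and (387,88). Pressing the green button at (513,100).

```bash
python3 -c "
from bt import *
m.move_l([.6,-.056,.36],Rd(-.03),max_speed=.3); m.set_gripper(0.,30)
m.move_l([.6585,-.056,.30],max_speed=.2); m.move_l([.6585,-.056,.212],max_speed=.1)
z=.212;z0=None
while z>.188:
    z-=.001; m.move_l([.6585,-.056,z],max_speed=.03); f=m.current_force()[2]; print(round(z,3),round(f,1),end='; ')
    if f>14: break
m.dwell(.2); m.move_l([.6585,-.056,.30],max_speed=.1)
m.move_l([.45,.0,.42],max_speed=.3)
c,p,d=snap('scene','s9.png',crop=(120,340,130,400),scale=2.6)
print(m.current_time(),m.current_force().round(1))
"
```

```text
0.211 0.4; 0.21 -0.3; 0.209 -0.3; 0.208 0.3; 0.207 -0.7; 0.206 -0.0; 0.205 0.2; 0.204 0.3; 0.203 0.5; 0.202 1.7; 0.201 1.4; 0.2 2.4; 0.199 2.4; 0.198 3.5; 0.197 4.1; 0.196 4.4; 0.195 10.7; 0.194 17.4; 103.9167 [ 1.1 -0.1  0.3]
```

View pics/s9.png

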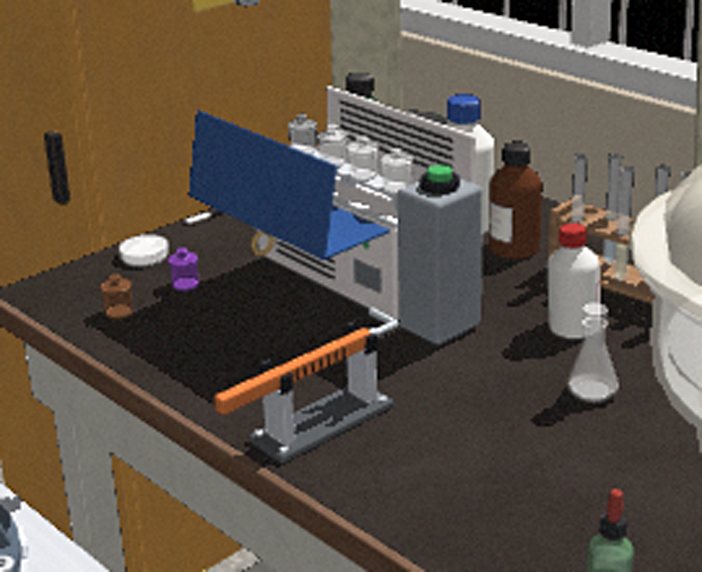

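Button pressed to its stop, hatch down, pole on its rest, four bottles standing, bystanders unmoved. Handing in.

```bash
python3 -c "
from h import *
print(m.sign_off())"
```

```text
the job is handed in; nothing more can be done
None
```

I handed the job in after about 104 s: hatch fully down, pole back on its rest, all four weighing bottles upright on the bar, and then the green start button pressed. The last picture shows the bystanders and look-alikes where they were.

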